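Call a colleague and point out the next repair

ROBOT

A 6-joint arm with a two-finger parallel gripper is mounted at the origin on a cart in front of the work surface, level with it; the furniture and walls round the work are solid. World frame = base frame: x ahead of the robot, y to its left, z up, the work surface at z = 0. Lengths are in m, angles in degrees, forces in N, time in s.
With the tool pointing down it reaches from about 0.25 to 0.725 m from the base axis. Payload 9.7 kg.
Tool frame: the origin (TCP) lies midway between the tips of the shut fingers; the grasp point (between the pads) lies 19 mm behind it (bot.hold_point_z is the distance from the TCP to the grasp point, in m); z points along the fingers, y is the line along which they close (so a half turn about z gives the same grasp; the last joint's range is limited). The gripper opens to 85 mm and grips with 20 to 120 N. Pads are 22 mm wide; open, the fingers measure 114 mm over their backs; the gripper's body (76 mm by 85 mm) begins 54 mm behind the grasp point. The pads swing forward as they close: fully open they stand 13 mm farther back than shut.
Start: joints at [63.255, 4.979, 10.078, 95.1, 0, 90], TCP at [0.248, 0.491, 0.231] pointing down, gripper open.
Joint ranges: [-179.16, 179.16], [-48.56, 103.87], [-65.8, 70.77], [-126.05, 130.52], [-82.76, 87.17], [-180, 180]. Speed limits (degrees/s): [127.2, 127.2, 147.25, 180, 180, 180].

INTERFACE

Orientations are given as [roll, pitch, yaw] about the fixed x, y, z axes, in that order (R = Rz(yaw) Ry(pitch) Rx(roll)).
In Python, from workcell import bot gives the robot as it stands.
- The arm moves only by the tool play_rows, never from a script. Its argument "steps" is a list that holds one entry, the list of rows, each a list of 4 numbers: the shift along the tool's x, y, z in m, then the turn about the tool's z in rad. In form: [[[tx, ty, tz, yaw], ...]]. A call has exactly 5 rows; each row shifts and turns the commanded pose from where the row before left it, along the tool's axes as they then stand; what a row does not reach is not made up. A row lasts 1/12 s, in which the tool goes at most 41.7 mm and 7.16 degrees, less where a joint would pass 70% of its speed; a pose out of reach is approached as far as the arm can. A call is refused whole if a number of a shift passes 0.0417 or a number of a turn 0.125, either way. A call with a gripper value outside its range is refused whole. "gripper" is the finger opening in m, from 0 to 0.0854, set as the call begins (left out, the last holds). The fingers move at their own pace and stop on an object; "squeeze" is the grip in N (left out, the last holds). Time passes only in rows, so rows that do not move let the fingers close, or fill a call up. It gives the time, the measured TCP pose, the force, the opening and the grip force at its end, in the units of the state.
- bot.get_obs(): the state, without advancing time (a new reading comes with each control period).
- bot.camera(name): name is "scene" or "top" or "wrist"; returns a dict with "img" (384x512x3 uint8, blue, green, red), "vfov" (degrees; the focal length in pixels is half the picture's height over the tangent of half this angle, whatever the lens; pixels are square), "cx", "cy" (the principal point, pixels), "xyz" and "attitude" of the camera in the world. Camera axes: x right, y down, z forward; pixel columns grow to the right and rows downward; lengths in m; the calibration is good to about 2 mm. A picture is of the moment at which its call begins. There is no depth.
- bot.job_done(): hands the job in; it is judged then, once.
The state is a dict: "time": time; "q": joint angles; "qd": joint speeds; "joint_efforts": joint torques, N m; "ee_pos": TCP position; "tcp_rot": TCP orientation; "wrist_force": force on the tool from outside, world axes, zero at the start; "torque": the same for the moment, N m; "opening": finger opening in m; "grasp_force": force on a finger pad.
Only numpy, scipy, OpenCV 4.12 (cv2) and the standard library are available. Lean on these libraries where they do the work, as an engineer would, in place of code of your own. Each camera call takes 0.05 s, during which the arm holds its last target. There are 200 camera calls.

TASK

Press the green button of the call box right down to call your colleague, then show them the next repair: hold the fingertips a few centimetres above the middle of the red number five for a good two seconds, then in the same way above the small glue bottle with the blue cap, and finish there, still pointing at it. Only point, do not touch: touch none of the loose things on the bench, and leave them all where they are.

Things in the scene. Friction and masses are not known exactly. Their poses are not given: they have to be found in the camera images.
- call_button (a joint): green push button of the call box; 0 released, 0.006 m fully pressed; straight down, sprung: fully down takes about 5 N, and it springs back when let go
- call_button_top (a point): centre of the top face of the green button, 34 mm in diameter, in a round black collar on a fixed flat grey call box (76 x 104 mm, 20 mm high, fixed to the bench, with a small amber lamp 42 mm from the button's centre)
- red_five_top (a point): centre of the top face of the red number five, 50 x 36 mm, 12 mm thick, loose, lying flat on the bench: the first thing to point at
- blue_cap_top (a point): tip of the tall blue cap, on the axis of the small white glue bottle with blue label and blue cap, 27 mm in diameter, 69 mm high, loose, standing upright: the second thing to point at
- red_five: the same red number five, loose; origin at the centre of its underside, z up
- blue_cap_glue: the same small glue bottle, loose; origin at the centre of its underside, z up
- white_b: white letter B, 49 x 38 mm, 13 mm thick, lying flat, loose; bystander; origin at the centre of its underside, z up
- white_z: white letter Z, 42 x 32 mm, 12 mm thick, lying flat, loose; bystander; origin at the centre of its underside, z up
- red_tip_glue: larger white glue bottle with red nozzle, 45 mm in diameter, 138 mm high, standing, loose; bystander; origin at the centre of its underside, z up
- tape: roll of black tape, 64 mm in diameter, 18 mm high, lying flat, loose; bystander; origin at the centre of its underside, z up
- marker: white marker pen with blue cap, 15 mm thick, 132 mm long along its y axis, lying, loose; bystander; origin at the centre of its underside, z up
- sanding: brown sanding block, 60 x 100 x 28 mm (x, y, z), loose; bystander; origin at the centre of its underside, z up
- tumbler: clear tumbler, 71 mm in diameter, 83 mm high, standing, loose; bystander; origin at the centre of its underside, z up
- tin: flat green tin, lid shut, 91 x 124 x 34 mm (x, y, z), loose; bystander; origin at the centre of its underside, z up

How it is judged (in metres and radians):
On the way, in this order (a step that is already met when the one before it is completed fails the run):
1. the green call button is pressed down (value of joint call_button above 0.0045 m), for 0.1 s.
2. the fingers point at the red number five from just above it for 1.5 s, the button let go (horizontal distance between the grasp point and red_five_top below 0.03 m and height (world z) of the grasp point between 0.026 and 0.105 m and value of joint call_button below 0.002 m), for 1.5 s.
3. the fingers point at the blue-capped glue bottle from just above it for 1 s (horizontal distance between the grasp point and blue_cap_top below 0.025 m and height (world z) of the grasp point between 0.083 and 0.162 m), for 1 s.
At the end, for the whole second after the job is handed in: The point between the finger pads is within 25 mm sideways of the blue cap's axis and 14 to 93 mm above it (earlier over the five: within 30 mm, 14 to 93 mm above its top); the button is released, the bottle upright, and every loose thing within 6 mm of where it was (all of step 3 and value of joint call_button below 0.002 m and angle between blue_cap_glue's own z axis and vertical below 0.1 rad and distance of each of red_five, blue_cap_glue, white_b, white_z, red_tip_glue, tape, marker, sanding, tumbler, tin from where it was at the start of the episode below 0.006 m); the robot touches nothing.
It fails at once if the robot touches a loose thing on the bench (contact force between any of the arm, the fingers and red_five above 0.3 N or contact force between any of the arm, the fingers and blue_cap_glue above 0.3 N or contact force between any of the arm, the fingers and white_b above 0.3 N or contact force between any of the arm, the fingers and white_z above 0.3 N or contact force between any of the arm, the fingers and red_tip_glue above 0.3 N or contact force between any of the arm, the fingers and tape above 0.3 N or contact force between any of the arm, the fingers and marker above 0.3 N or contact force between any of the arm, the fingers and sanding above 0.3 N or contact force between any of the arm, the fingers and tumbler above 0.3 N or contact force between any of the arm, the fingers and tin above 0.3 N).
It fails at once if a loose thing on the bench is moved or lifted by more than 8 mm (distance of any of red_five, blue_cap_glue, white_b, white_z, red_tip_glue, tape, marker, sanding, tumbler, tin from where it was at the start of the episode above 0.008 m).
It also fails if it takes over 54 s, if anything falls off the work surface, if the arm or the gripper's body presses on something with over 40 N, if the wrist force passes 120 N, or if a joint passes its speed limit or range.

## Working session

There is one attempt and no reset: what is moved stays moved. The work goes in short steps, Python scripts to look and compute and a tool call to move; the robot and the scene stay as the last step left them, time stands still between calls to the robot, and variables do not carry over. Pictures are saved under pics/ and viewed, at most 10 in all, crops included, and the job is handed in when it is done.

Besides the shell and the picture viewer there is one more tool, called after "Call:" as name([rows], argument=value, ...), one row to a line, values as JSON. play_rows: Moves the arm, as the interface text tells. Its arguments: {"type":"object","properties":{"steps":{"type":"array","items":{"type":"array","items":{"type":"array","items":{"type":"number"}}}},"gripper":{"type":"number"},"squeeze":{"type":"number"}},"required":["steps"]}

```bash
mkdir -p pics
cat > h.py <<'E'
import numpy as np, cv2
from scipy.spatial.transform import Rotation as R
from workcell import bot
def ray(c,u,v,z):
    f=c["img"].shape[0]/2/np.tan(np.radians(c["vfov"])/2)
    M=R.from_euler('xyz',c["attitude"],degrees=True).as_matrix()
    d=M@np.array([(u-c["cx"])/f,(v-c["cy"])/f,1]); p=np.array(c["xyz"])
    return p+d*(z-p[2])/d[2]
E
python3 - <<'E'
from h import *
import pickle
for n in("top","scene"):
    c=bot.camera(n); pickle.dump(c,open(n+".pkl","wb"))
    cv2.imwrite(f"pics/{n}0.png",cv2.resize(c["img"],(800,600),interpolation=cv2.INTER_CUBIC))
    print(n,{k:v for k,v in c.items() if k!="img"})
print(bot.get_obs())
E
```

```text
top {'vfov': 45.841416352328686, 'cx': 256.64778920324795, 'cy': 193.86528246525833, 'xyz': array([0.34668192, 0.0464357 , 1.3737668 ]), 'attitude': array([-173.20372561,   -1.71184332,  -88.2589062 ])}
scene {'vfov': 57.763910750541235, 'cx': 253.74447895967282, 'cy': 193.05533562021975, 'xyz': array([ 0.01118291, -0.32002615,  0.74597134]), 'attitude': array([-137.3246609 ,   -0.37429768,  -54.27928442])}
{'time': 0.1, 'q': array([6.32544561e+01, 5.00982726e+00, 1.00399108e+01, 9.51003379e+01,
       2.86590913e-03, 9.00004837e+01]), 'qd': array([ 0.04132268, -0.09332406,  0.22226337, -0.09101949, -0.01362082,
        0.05190227]), 'joint_efforts': array([-4.88873411e-04, -5.21561730e+01,  4.65653694e+01,  1.61090121e-02,
       -5.96817222e-05, -1.38833691e-06]), 'ee_pos': array([0.24741155, 0.49098218, 0.23064416]), 'tcp_rot': array([-1.79929746e+02, -2.86531393e-03,  1.53253969e+02]), 'wrist_force': array([-0.27787356, -0.83265237,  0.10541832]), 'torque': array([0.02274596, 0.02107645, 0.01964888]), 'grasp_force': 0.0, 'opening': 0.08537359909940202}
```

View pics/top0.png

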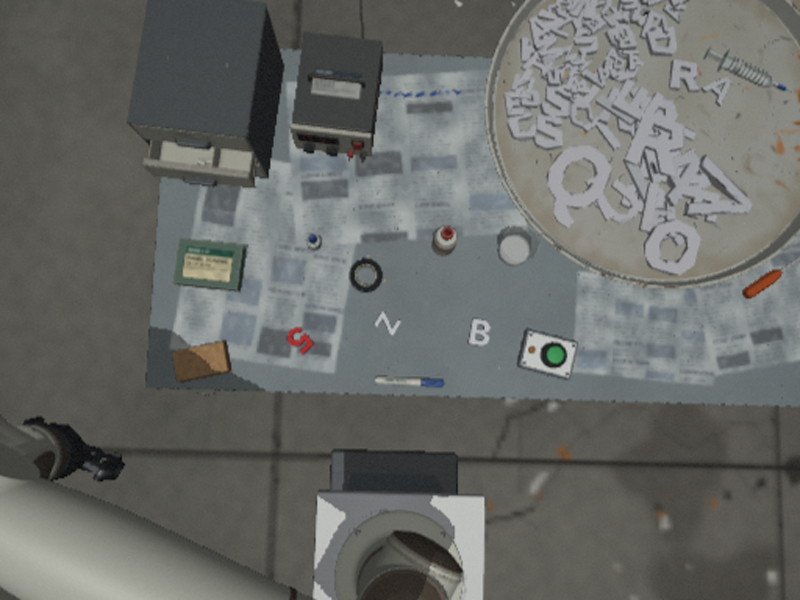

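View pics/scene0.png

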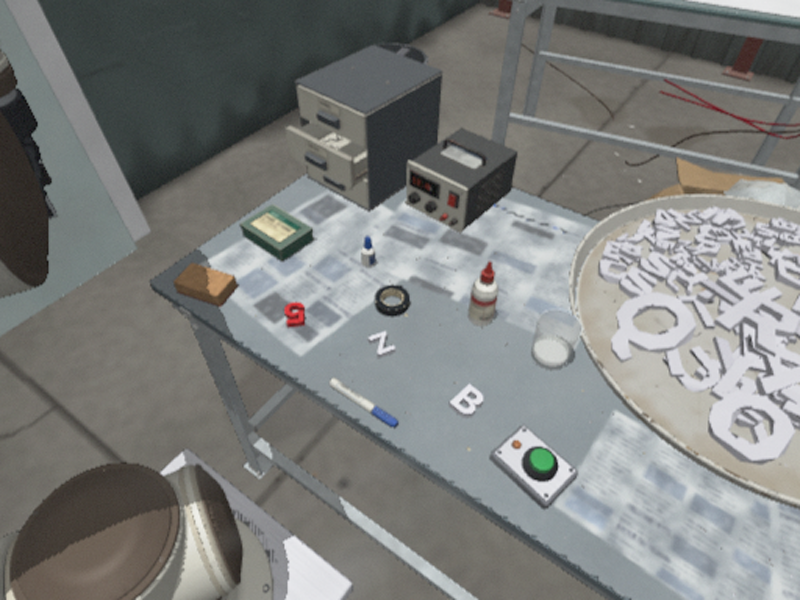

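The top view shows the button at about (555,355), the five at (300,341) and the blue cap at (313,239). In the scene view they are at (541,460), (295,314) and (368,240). All coordinates are in the 800x600 enlargement.

Run:
```python
from h import *
import pickle
s=1.5625
P={"top":dict(button=(555,355,.025),five=(300,341,.012),cap=(313,238,.069),lamp=(531,350,.02),B=(479,332,.013),Z=(387,322,.012),tape=(366,275,.018),mk=(410,381,.015),red=(449,231,.138),tumb=(514,245,.08)),
"scene":dict(button=(541,460,.025),five=(295,314,.012),cap=(368,239,.069),lamp=(517,444,.02),B=(467,400,.013),Z=(382,344,.012),tape=(392,300,.018),mk=(364,402,.015),red=(488,266,.138),tumb=(550,353,.0))}
for n in P:
    c=pickle.load(open(n+".pkl","rb"));I=c["img"].astype(int);b,g,r=I[...,0],I[...,1],I[...,2]
    for k,m,z in(("button",(g>r+50)&(g>b+25),.025),("five",(r>g+80)&(r>b+80),.012),("cap",(b>r+50)&(b>g+30),.069)):
        u,v,_=P[n][k]; w=np.zeros_like(m);x,y=int(u/s),int(v/s);w[y-14:y+14,x-16:x+16]=1
        ys,xs=np.nonzero(m&w); print(n,k,len(xs),xs.min(),xs.max(),ys.min(),ys.max(),'mid',ray(c,(xs.min()+xs.max())/2,(ys.min()+ys.max())/2,z).round(3),'mean',ray(c,xs.mean(),ys.mean(),z).round(3))
    for k,(u,v,z) in P[n].items(): print(n,k,ray(c,(u+.5)/s-.5,(v+.5)/s-.5,z).round(3))
```

```text
top button 93 350 360 222 232 mid [ 0.419 -0.286  0.025] mean [ 0.42  -0.285  0.025]
top five 98 184 199 210 225 mid [0.432 0.203 0.012] mean [0.433 0.204 0.012]
top cap 8 198 200 151 154 mid [0.619 0.184 0.069] mean [0.62  0.183 0.069]
top button [ 0.419 -0.286  0.025]
top five [0.431 0.202 0.012]
top cap [0.62  0.181 0.069]
top lamp [ 0.427 -0.241  0.02 ]
top B [ 0.459 -0.141  0.013]
top Z [0.473 0.037 0.012]
top tape [0.562 0.081 0.018]
top mk [ 0.361 -0.01   0.015]
top red [ 0.627 -0.067  0.138]
top tumb [ 0.618 -0.194  0.08 ]
scene button 179 339 354 287 301 mid [ 0.427 -0.281  0.025] mean [ 0.427 -0.281  0.025]
scene five 117 182 194 194 207 mid [0.432 0.204 0.012] mean [0.432 0.204 0.012]
scene cap 23 234 237 151 158 mid [0.614 0.174 0.069] mean [0.612 0.174 0.069]
scene button [ 0.426 -0.281  0.025]
scene five [0.432 0.202 0.012]
scene cap [0.62  0.179 0.069]
scene lamp [ 0.431 -0.241  0.02 ]
scene B [ 0.457 -0.141  0.013]
scene Z [0.469 0.034 0.012]
scene tape [0.558 0.078 0.018]
scene mk [ 0.358 -0.013  0.015]
scene red [ 0.62  -0.069  0.138]
scene tumb [ 0.631 -0.205  0.   ]
```

Call:
play_rows([
  [[0, 0, 0, -0.117], [0, 0, 0, -0.117], [0, 0, 0, -0.117], [0, 0, 0, -0.117], [0, 0, 0, 0]],
], gripper=0)

```text
time: 0.52
ee_pos: [0.2474, 0.4911, 0.2309]
tcp_rot: [-180.0, -0.0, -179.6]
wrist_force: [0.2, 0.1, -1.1]
opening: 0.0256
grasp_force: 0.0
```

Call:
play_rows([
  [[-0.0065, -0.03, 0, 0], [-0.0065, -0.03, 0, 0], [-0.0065, -0.03, 0, 0], [-0.0065, -0.03, 0, 0], [-0.0065, -0.03, 0, 0]],
])

```text
time: 0.93
ee_pos: [0.2801, 0.3398, 0.2309]
tcp_rot: [-180.0, -0.0, 179.8]
wrist_force: [-0.0, 0.3, -0.1]
opening: -0.0001
grasp_force: 0.0
```

Call:
play_rows([
  [[-0.0065, -0.03, 0, 0], [-0.0065, -0.03, 0, 0], [-0.0065, -0.03, 0, 0], [-0.0065, -0.03, 0, 0], [-0.0065, -0.03, 0, 0]],
])

```text
time: 1.35
ee_pos: [0.3127, 0.1898, 0.2312]
tcp_rot: [180.0, 0.0, 179.8]
wrist_force: [0.5, -0.2, 0.2]
opening: -0.0001
grasp_force: 0.0
```

Call:
play_rows([
  [[-0.0065, -0.03, 0, 0], [-0.0065, -0.03, 0, 0], [-0.0065, -0.03, 0, 0], [-0.0065, -0.03, 0, 0], [-0.0065, -0.03, 0, 0]],
])

```text
time: 1.77
ee_pos: [0.3454, 0.0398, 0.2313]
tcp_rot: [180.0, 0.0, 179.8]
wrist_force: [1.0, 0.6, -0.2]
opening: -0.0005
grasp_force: 0.0
```

Call:
play_rows([
  [[-0.0065, -0.03, 0, 0], [-0.0065, -0.03, 0, 0], [-0.0065, -0.03, 0, 0], [-0.0065, -0.03, 0, 0], [-0.0065, -0.03, 0, 0]],
])

```text
time: 2.18
ee_pos: [0.3781, -0.1104, 0.2313]
tcp_rot: [-180.0, 0.0, 179.8]
wrist_force: [0.9, 0.3, 0.4]
opening: -0.0001
grasp_force: 0.0
```

Call:
play_rows([
  [[-0.0065, -0.025, 0, 0], [-0.0065, -0.025, 0, 0], [-0.0065, -0.025, 0, 0], [-0.0065, -0.025, 0, 0], [0, 0, 0, 0]],
])

```text
time: 2.6
ee_pos: [0.4049, -0.2118, 0.2303]
tcp_rot: [-180.0, -0.1, 179.7]
wrist_force: [0.5, 0.1, 0.1]
opening: -0.0002
grasp_force: 0.0
```

Run:
```python
from h import *
c=bot.camera("wrist");I=c["img"].astype(int);b,g,r=I[...,0],I[...,1],I[...,2]
cv2.imwrite("pics/w1.png",c["img"])
m=((g>r+50)&(g>b+25)).astype(np.uint8);n,l,st,ce=cv2.connectedComponentsWithStats(m)
k=1+st[1:,4].argmax();print(st[k],ce[k],bot.get_obs()["ee_pos"],c["xyz"])
for z in(.025,.03,.035):print(z,ray(c,*ce[k],z),ray(c,st[k][0],ce[k][1],z),ray(c,st[k][0]+st[k][2],ce[k][1],z))
```

```text
[191 170  26  25 499] [203.81162325 182.24248497] [ 0.40432501 -0.21021702  0.23044378] [ 0.32016129 -0.21369673  0.37330248]
0.025 [ 0.42384407 -0.28788773  0.025     ] [ 0.42376467 -0.30492994  0.025     ] [ 0.42392581 -0.27034522  0.025     ]
0.03 [ 0.42235567 -0.28682269  0.03      ] [ 0.42227741 -0.30362026  0.03      ] [ 0.42243623 -0.26953201  0.03      ]
0.035 [ 0.42086727 -0.28575766  0.035     ] [ 0.42079015 -0.30231057  0.035     ] [ 0.42094666 -0.2687188   0.035     ]
```

View pics/w1.png

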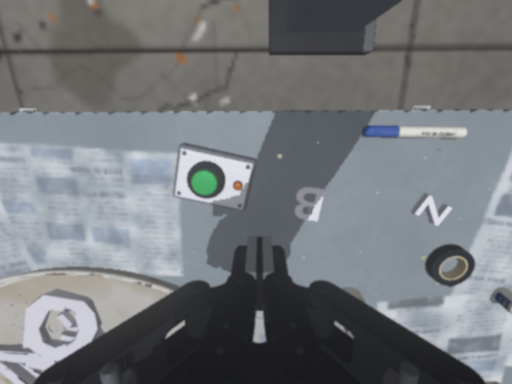

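The wrist view shows the button at (204,182), 34 mm wide at about z 0.03, so its centre is near (0.422, -0.286). This agrees with the other two cameras.

Call:
play_rows([
  [[-0.0043, -0.019, 0, 0], [-0.0043, -0.019, 0, 0], [-0.0043, -0.019, 0, 0], [-0.0043, -0.019, 0, 0], [0, 0, 0, 0]],
])

```text
time: 3.07
ee_pos: [0.422, -0.2861, 0.2306]
tcp_rot: [-180.0, -0.0, 179.8]
wrist_force: [0.2, -0.2, 0.7]
opening: 0.0002
grasp_force: 0.0
```

Call:
play_rows([
  [[0, 0, 0.035, 0], [0, 0, 0.035, 0], [0, 0, 0.035, 0], [0, 0, 0.035, 0], [0, 0, 0.025, 0]],
])

```text
time: 3.48
ee_pos: [0.4205, -0.2828, 0.0634]
tcp_rot: [179.9, -0.1, 180.0]
wrist_force: [-0.0, 0.7, -0.4]
opening: -0.0002
grasp_force: 0.0
```

Call:
play_rows([
  [[0, 0, 0.008, 0], [0, 0, 0.004, 0], [0, 0, 0.004, 0], [0, 0, 0.004, 0], [0, 0, 0, 0]],
])

```text
time: 3.9
ee_pos: [0.4222, -0.2848, 0.0471]
tcp_rot: [-180.0, 0.1, -179.9]
wrist_force: [-0.2, -0.0, 0.2]
opening: 0.0001
grasp_force: 0.0
```

Call:
play_rows([
  [[0, 0, 0.003, 0], [0, 0, 0.003, 0], [0, 0, 0.003, 0], [0, 0, 0.003, 0], [0, 0, 0, 0]],
])

```text
time: 4.32
ee_pos: [0.4224, -0.2851, 0.0364]
tcp_rot: [-179.9, 0.1, -179.9]
wrist_force: [-2.8, 1.8, 14.1]
opening: 0.0001
grasp_force: 7.1
```

Call:
play_rows([
  [[0, 0, 0.001, 0], [0, 0, 0, 0], [0, 0, 0, 0], [0, 0, 0, 0], [0, 0, 0, 0]],
])

```text
time: 4.73
ee_pos: [0.4224, -0.2852, 0.0362]
tcp_rot: [-179.9, 0.2, -179.9]
wrist_force: [-4.5, 4.8, 24.0]
opening: 0.0002
grasp_force: 11.9
```

Run:
```python
from h import *
a=bot.camera("scene")["img"][240:340,290:400];b=bot.camera("wrist")["img"][100:280,140:360]
cv2.imwrite("pics/p.png",np.hstack([cv2.resize(a,(400,364)),cv2.resize(b,(400,364))]))
print(bot.get_obs()["wrist_force"],bot.get_obs()["ee_pos"])
```

```text
[-5.11341583  3.66377207 24.08613211] [ 0.42245323 -0.2851886   0.03620726]
```

View pics/p.png

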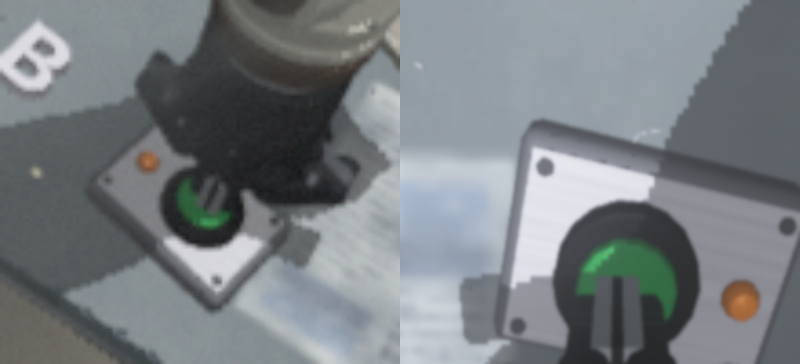

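The fingertips are on the green face, left panel about (205,195), and the force rose to 24 N at a hard stop, so the button is fully down. I'll lift off and travel to the five.

Call:
play_rows([
  [[0, 0, -0.01, 0], [0, 0, -0.035, 0], [0, 0, -0.04, 0], [0, 0, -0.04, 0], [0, 0, -0.04, 0]],
])

```text
time: 5.25
ee_pos: [0.4211, -0.2843, 0.1999]
tcp_rot: [180.0, -0.0, -179.9]
wrist_force: [0.5, -0.6, 0.2]
opening: -0.0002
grasp_force: 0.0
```

Call:
play_rows([
  [[0, 0.03, -0.02, 0], [0, 0.03, 0, 0], [0, 0.03, 0, 0], [0, 0.03, 0, 0], [0, 0.03, 0, 0]],
])

```text
time: 5.67
ee_pos: [0.4212, -0.1335, 0.2182]
tcp_rot: [180.0, 0.0, -180.0]
wrist_force: [0.8, 0.6, -0.8]
opening: -0.0002
grasp_force: 0.0
```

Call:
play_rows([
  [[0, 0.03, 0, 0], [0, 0.03, 0, 0], [0, 0.03, 0, 0], [0, 0.03, 0, 0], [0, 0.03, 0, 0]],
])

```text
time: 6.08
ee_pos: [0.4209, 0.0167, 0.2182]
tcp_rot: [-180.0, 0.0, -179.9]
wrist_force: [0.4, -0.7, -0.3]
opening: -0.0001
grasp_force: 0.0
```

Call:
play_rows([
  [[0, 0.03, 0, 0], [0, 0.03, 0, 0], [0, 0.03, 0, 0], [0, 0.015, 0, 0], [0, 0, 0, 0]],
])

```text
time: 6.5
ee_pos: [0.4209, 0.1228, 0.2179]
tcp_rot: [180.0, -0.0, -179.8]
wrist_force: [1.1, -0.4, 0.3]
opening: 0.0
grasp_force: 0.0
```

Run:
```python
from h import *
c=bot.camera("wrist");I=c["img"].astype(int);b,g,r=I[...,0],I[...,1],I[...,2]
cv2.imwrite("pics/w2.png",c["img"]);print(bot.get_obs()["ee_pos"])
for nm,m,z in(("five",(r>g+80)&(r>b+80),.012),("cap",(b>r+50)&(b>g+30),.06)):
    n,l,st,ce=cv2.connectedComponentsWithStats(m.astype(np.uint8))
    for k in range(1,n):
        if st[k][4]>15:print(nm,st[k],ray(c,st[k][0]+st[k][2]/2-.5,st[k][1]+st[k][3]/2-.5,z).round(3))
```

```text
[0.420887   0.12148717 0.21793463]
five [301 159  37  36 531] [0.432 0.2   0.012]
cap [ 99 113  35  12 367] [ 0.356 -0.032  0.06 ]
```

View pics/w2.png

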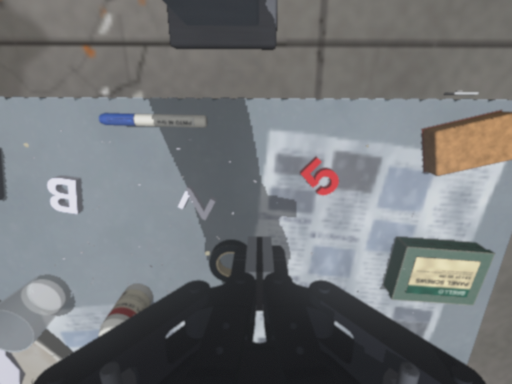

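The wrist view shows the five at (319,177), so its centre is about (0.432, 0.201). All three views agree.

Call:
play_rows([
  [[-0.0028, 0.02, 0, 0], [-0.0028, 0.02, 0, 0], [-0.0028, 0.02, 0, 0], [-0.0026, 0.02, 0, 0], [0, 0, 0, 0]],
])

```text
time: 6.97
ee_pos: [0.4325, 0.2017, 0.2177]
tcp_rot: [180.0, -0.0, -179.9]
wrist_force: [0.1, 0.5, -0.5]
opening: 0.0001
grasp_force: 0.0
```

Call:
play_rows([
  [[0, 0, 0.035, 0], [0, 0, 0.035, 0], [0, 0, 0.035, 0], [0, 0, 0.035, 0], [0, 0, 0.023, 0]],
])

```text
time: 7.38
ee_pos: [0.4309, 0.1984, 0.0519]
tcp_rot: [-179.9, -0.2, -180.0]
wrist_force: [-0.5, -0.3, -0.5]
opening: -0.0003
grasp_force: 0.0
```

Call:
play_rows([
  [[0, 0, 0, 0], [0, 0, 0, 0], [0, 0, 0, 0], [0, 0, 0, 0], [0, 0, 0, 0]],
])

```text
time: 7.8
ee_pos: [0.4331, 0.2006, 0.0572]
tcp_rot: [179.9, 0.2, -179.9]
wrist_force: [-0.8, -0.6, 0.4]
opening: 0.0005
grasp_force: 0.0
```

Call:
play_rows([
  [[0, 0, 0, 0], [0, 0, 0, 0], [0, 0, 0, 0], [0, 0, 0, 0], [0, 0, 0, 0]],
])

```text
time: 8.22
ee_pos: [0.4321, 0.2004, 0.0553]
tcp_rot: [-180.0, 0.0, -179.9]
wrist_force: [0.1, -0.4, 0.1]
opening: -0.0004
grasp_force: 0.0
```

Call:
play_rows([
  [[0, 0, 0, 0], [0, 0, 0, 0], [0, 0, 0, 0], [0, 0, 0, 0], [0, 0, 0, 0]],
])

```text
time: 8.63
ee_pos: [0.4321, 0.2004, 0.0553]
tcp_rot: [-180.0, -0.0, -179.9]
wrist_force: [1.2, 0.6, -0.0]
opening: 0.0003
grasp_force: 0.0
```

Call:
play_rows([
  [[0, 0, 0, 0], [0, 0, 0, 0], [0, 0, 0, 0], [0, 0, 0, 0], [0, 0, 0, 0]],
])

```text
time: 9.05
ee_pos: [0.4321, 0.2004, 0.0553]
tcp_rot: [180.0, 0.0, -179.9]
wrist_force: [-0.4, -1.2, 0.5]
opening: 0.0002
grasp_force: 0.0
```

Call:
play_rows([
  [[0, 0, 0, 0], [0, 0, 0, 0], [0, 0, 0, 0], [0, 0, 0, 0], [0, 0, 0, 0]],
])

```text
time: 9.47
ee_pos: [0.4321, 0.2004, 0.0553]
tcp_rot: [-180.0, -0.0, -179.9]
wrist_force: [0.6, -0.3, -0.2]
opening: 0.0001
grasp_force: 0.0
```

Call:
play_rows([
  [[0, 0, 0, 0], [0, 0, 0, 0], [0, 0, 0, 0], [0, 0, 0, 0], [0, 0, 0, 0]],
])

```text
time: 9.88
ee_pos: [0.4321, 0.2004, 0.0553]
tcp_rot: [180.0, -0.0, -179.9]
wrist_force: [0.8, 0.4, -0.9]
opening: -0.0002
grasp_force: 0.0
```

Call:
play_rows([
  [[0, 0, -0.025, 0], [0, 0, -0.025, 0], [0, 0, -0.025, 0], [0, 0, -0.025, 0], [0, 0, 0, 0]],
])

```text
time: 10.3
ee_pos: [0.4337, 0.2011, 0.1602]
tcp_rot: [179.8, 0.3, -179.9]
wrist_force: [-0.2, 0.2, 1.0]
opening: 0.0
grasp_force: 0.0
```

Call:
play_rows([
  [[-0.02, -0.002, 0, 0], [-0.02, -0.002, 0, 0], [-0.02, -0.002, 0, 0], [-0.02, -0.002, 0, 0], [-0.02, -0.002, 0, 0]],
])

```text
time: 10.72
ee_pos: [0.533, 0.1903, 0.1549]
tcp_rot: [-180.0, -0.0, -179.9]
wrist_force: [-0.1, 0.2, 0.2]
opening: -0.0002
grasp_force: 0.0
```

Call:
play_rows([
  [[-0.02, -0.002, 0, 0], [-0.02, -0.002, 0, 0], [-0.02, -0.002, 0, 0], [-0.02, -0.002, 0, 0], [-0.006, -0.002, 0, 0]],
])

```text
time: 11.13
ee_pos: [0.6199, 0.1803, 0.154]
tcp_rot: [-180.0, -0.0, -180.0]
wrist_force: [0.7, -0.1, 0.2]
opening: -0.0001
grasp_force: 0.0
```

Call:
play_rows([
  [[0, 0, 0.01, 0], [0, 0, 0.01, 0], [0, 0, 0.01, 0], [0, 0, 0.01, 0], [0, 0, 0, 0]],
])

```text
time: 11.55
ee_pos: [0.6163, 0.1805, 0.1123]
tcp_rot: [-179.9, -0.2, -179.9]
wrist_force: [-0.8, -0.4, 0.1]
opening: 0.0003
grasp_force: 0.0
```

Run:
```python
from h import *
a=bot.camera("scene")["img"][60:260,130:330];b=bot.camera("top")["img"][90:240,120:320]
cv2.imwrite("pics/e.png",np.hstack([cv2.resize(a,(400,400)),cv2.resize(b,(400,400))]))
print(bot.get_obs()["ee_pos"])
```

```text
[0.61730162 0.18069057 0.11489609]
```

View pics/e.png

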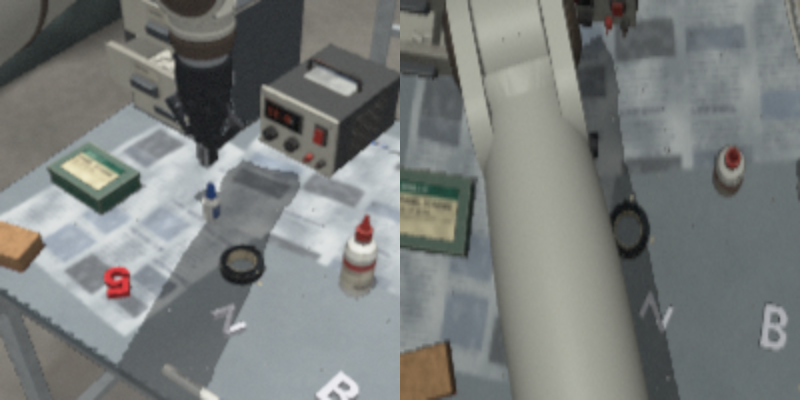

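The scene crop shows the fingertips at (207,160), directly above the cap tip at (210,185), with the bottle upright and everything else in place. I'll hold here and then hand in.

Call:
play_rows([
  [[0, 0, 0.005, 0], [0, 0, 0, 0], [0, 0, 0, 0], [0, 0, 0, 0], [0, 0, 0, 0]],
])

```text
time: 12.07
ee_pos: [0.6182, 0.1806, 0.1106]
tcp_rot: [180.0, 0.0, -179.9]
wrist_force: [-0.7, 0.0, 0.9]
opening: 0.0002
grasp_force: 0.0
```

Call:
play_rows([
  [[0, 0, 0, 0], [0, 0, 0, 0], [0, 0, 0, 0], [0, 0, 0, 0], [0, 0, 0, 0]],
])

```text
time: 12.48
ee_pos: [0.6181, 0.1806, 0.1103]
tcp_rot: [180.0, 0.0, -179.9]
wrist_force: [0.1, 0.6, -1.3]
opening: -0.0
grasp_force: 0.0
```

Call:
play_rows([
  [[0, 0, 0, 0], [0, 0, 0, 0], [0, 0, 0, 0], [0, 0, 0, 0], [0, 0, 0, 0]],
])

```text
time: 12.9
ee_pos: [0.6181, 0.1806, 0.1103]
tcp_rot: [-180.0, -0.0, -179.9]
wrist_force: [0.4, -0.1, -0.8]
opening: -0.0
grasp_force: 0.0
```

Call:
play_rows([
  [[0, 0, 0, 0], [0, 0, 0, 0], [0, 0, 0, 0], [0, 0, 0, 0], [0, 0, 0, 0]],
])

```text
time: 13.32
ee_pos: [0.6181, 0.1806, 0.1103]
tcp_rot: [180.0, 0.0, -179.9]
wrist_force: [-0.4, 0.3, -0.3]
opening: 0.0
grasp_force: 0.0
```

Call:
play_rows([
  [[0, 0, 0, 0], [0, 0, 0, 0], [0, 0, 0, 0], [0, 0, 0, 0], [0, 0, 0, 0]],
])

```text
time: 13.73
ee_pos: [0.6181, 0.1806, 0.1103]
tcp_rot: [-180.0, -0.0, -179.9]
wrist_force: [0.2, -0.1, -0.8]
opening: 0.0
grasp_force: 0.0
```

Call:
play_rows([
  [[0, 0, 0, 0], [0, 0, 0, 0], [0, 0, 0, 0], [0, 0, 0, 0], [0, 0, 0, 0]],
])

```text
time: 14.15
ee_pos: [0.6181, 0.1806, 0.1103]
tcp_rot: [180.0, 0.0, -179.9]
wrist_force: [0.0, 0.8, -0.2]
opening: -0.0001
grasp_force: 0.0
```

```bash
python3 -c "
from workcell import bot
print(bot.get_obs()['ee_pos']); print(bot.job_done())"
```

```text
[0.61810718 0.18058687 0.11029274]
the job is handed in; nothing more can be done
None
```

I pressed the green button to its stop, pointed at the red five for over 2 s, then at the blue-capped glue bottle, where the arm still points; I saw no contact with any loose thing, and I handed the job in at about 14 s with no verdict returned.

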